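# Load the sample-tube rack and lock its keeper

### The arm

A 6-joint arm with a two-finger parallel gripper is mounted at the origin on a cart in front of the work surface, level with it; the furniture and walls round the work are solid. World frame = base frame: x ahead of the robot, y to its left, z up, the work surface at z = 0. Lengths are in m, angles in rad, forces in N, time in s.
With the tool pointing down it reaches from about 0.375 to 0.9 m from the base axis. Payload 3.1 kg.
Tool frame: the origin (TCP) lies between the finger pads; the fingertips stand 17 mm ahead of it and the grasp point (between the pads) lies 2 mm behind it; z points along the fingers, y is the line along which they close (so a half turn about z gives the same grasp; the last joint's range is limited). The gripper opens to 85 mm and grips with 20 to 120 N. Pads are 22 mm wide; open, the fingers measure 114 mm over their backs; the gripper's body (76 mm by 85 mm) begins 54 mm behind the grasp point. The pads swing forward as they close: fully open they stand 13 mm farther back than shut.
Start: joints at [1.117, 0.527, 1.433, -0, 1.181, -0.178], TCP at [0.17, 0.601, 0.248] pointing down, gripper open.
Joint ranges: [-3.08, 3.08], [-0.75, 2.2], [0.22, 2.44], [-1.43, 4.57], [0, 2.65], [-2.85, 2.85]. Speed limits (rad/s): [2.79, 2.79, 3.14, 3.14, 3.14, 3.14].

### API

Orientations are given as a unit quaternion [x, y, z, w].
In Python, from station import sense, vision, order gives the robot as it stands.
- The arm moves only by the shell command python3 -m crank 'ROWS' [OPENING] [FORCE]. ROWS is JSON, a list of rows, each an object with "dp": the shift along the world's x, y, z in units of 30 mm (1.0 is 30 mm), a list of three; "angular": the turn, a rotation vector about the world's x, y, z in degrees, a list of three. In form: [{"dp": [dx, dy, dz], "angular": [ax, ay, az]}, ...]. A call has 1 to 20 rows; each row shifts and turns the commanded pose from where the row before left it; what a row does not reach is not made up. A row lasts 1/10 s, in which the tool goes at most 50 mm and 8.59 degrees, less where a joint would pass 70% of its speed; a pose out of reach is approached as far as the arm can. A call is refused whole if a number of a shift passes 1 or a number of a turn 8.59, either way. A call with a gripper value outside its range is refused whole. OPENING is the closure, from 0 (fully open) to 1 (shut), set as the call begins (- or left out, the last holds). The fingers move at their own pace and stop on an object; FORCE is the grip in N (left out, the last holds). Time passes only in rows, so rows that do not move let the fingers close. It gives the time, the measured TCP pose, the force, the opening and the grip force at its end, in the units of the state.
- sense(): the state, without advancing time (a new reading comes with each control period).
- vision.snapshot(name): name is "side" or "top"; returns a dict with "image" (420x560x3 uint8, blue, green, red), "range_z" (420x560 float32, m along the optical axis (not along the pixel's ray), 0 where there is no reading), "mtx" (3x3 intrinsics, pixels), "pose" (4x4, takes a point from camera to world coordinates). Camera axes: x right, y down, z forward; pixel columns grow to the right and rows downward; lengths in m; the calibration is good to about 2 mm. A picture is of the moment at which its call begins.
- order.sign_off(): hands the job in; it is judged then, once.
The state is a dict: "t": time; "q": joint angles; "qd": joint speeds; "tau": joint torques, N m; "tcp_pos": TCP position; "tool_rot": TCP orientation; "force": force on the tool from outside, world axes, zero at the start; "ft_torque": the same for the moment, N m; "finger_gap": opening from 0.0 (shut) to 1.0 (fully open); "gripper_force": force on a finger pad.
Only numpy, scipy, OpenCV 4.12 (cv2) and the standard library are available. Lean on these libraries where they do the work, as an engineer would, in place of code of your own. Each camera call takes 0.05 s, during which the arm holds its last target. There are 200 camera calls.

### The job

Get the sample-tube rack ready to travel: take the short tube out of its hole and lay it down in the white tray without dropping it, slide both long tubes fully home into the holes they are already started in, and swing the keeper bar over and down behind the tubes' caps until it is fully shut past its catch. Leave the other things on the worktop where they are.

Things in the scene. Friction and masses are not known exactly. Their poses are not given: they have to be found in the camera images.
- rack: Fixed grey rack. Origin on its underside, below the middle hole, in the plane of the hole mouths; x points into the holes (away from the robot), y left. Three level holes, 38 mm diameter, 70 mm deep, closed at the back, at y = -64, 0, 64 mm, axes 30 mm up. Hole block: x 0 to 78 mm, 240 mm wide, 58 mm high. A long tube fully home has its cap's end face at x = -60 mm.
- trough_front (a point): Front end of the middle trough's floor, at x = -115 mm, 12 mm high in the rack's frame; axes as the rack's. In front of each hole a trough (floor 12 mm high, side ribs up to 21 mm high) runs from here to the hole; a tube lying in it (axis 29 mm high) is in line with its hole. The base plate ends 5 mm nearer the robot.
- catch (a point): Top centre of the steel housing (20x14 mm, 48 mm high) of the keeper's spring-ball catch, on the rack's right side at x = -55, y = -145 mm in its frame.
- long_tube_1: Long sample tube along its own x axis (nose to +x): aluminium body 34 mm diameter, rounded nose, ribbed black cap 32 mm diameter and 24 mm long at the -x end; overall 130 mm long, about 150 g. Origin on its axis, 30 mm behind the nose tip, 100 mm ahead of the cap's end face. At the start it lies in a trough with its nose 22 to 38 mm inside the hole.
- long_tube_2: Long sample tube along its own x axis (nose to +x): aluminium body 34 mm diameter, rounded nose, ribbed black cap 32 mm diameter and 24 mm long at the -x end; overall 130 mm long, about 150 g. Origin on its axis, 30 mm behind the nose tip, 100 mm ahead of the cap's end face. At the start it lies in a trough with its nose 22 to 38 mm inside the hole.
- short_tube: Short sample tube along its own x axis (nose to +x): aluminium body 34 mm diameter, rounded nose, ribbed black cap 32 mm diameter and 24 mm long at the -x end; overall 105 mm long, about 120 g. Origin on its axis, 55 mm behind the nose tip, 50 mm ahead of the cap's end face. At the start it sits 47 to 63 mm deep in one of the three holes (which one varies).
- long_tube_1_cap (a point): Centre of the end face of the cap of long_tube_1; axes as the tube's.
- long_tube_2_cap (a point): Centre of the end face of the cap of long_tube_2; axes as the tube's.
- short_tube_cap (a point): Centre of the end face of the cap of short_tube; axes as the tube's.
- keeper (a joint): Hinge angle of the keeper, a U-shaped bail of 9 mm steel rod with 53 mm arms at the rack's sides. 0 = fully shut: arms level, cross bar 73 mm in front of the hole mouths and 30 mm above the rack's underside, just behind the caps of tubes that are home. Grows as the bar swings up and back, 1.57 = arms upright; stays where it is left. Starts at 2.1 to 2.35.
- keeper_bar (a point): Middle of the keeper's cross bar (256 mm wide), centre of its black grip sleeve (13 mm diameter, 60 mm long). Moves on a circle of 53 mm about keeper_hinge. In the last 0.4 rad before shut it must be pressed down past the spring-ball catch (a few N at the bar).
- keeper_hinge (a point): Middle of the keeper's hinge axis (along the rack's y): 20 mm in front of the hole mouths, 30 mm above the rack's underside.
- tray: Fixed white open tray, 180 mm (x) by 150 mm (y), 28 mm high, walls and floor 4 to 5 mm thick; origin at the centre of its underside. Left of the rack.
- aerosol_penetrant: Bystander: aerosol can, 66 mm diameter, 184 mm high, upright; origin at the centre of its underside.
- ball_valve: Bystander: brass ball valve with a lever, 52x117x76 mm; origin at the centre of its underside.
- torch: Bystander: black pocket torch, 34x131x34 mm, lying; origin at the centre of its underside.
- elbow_galv: Bystander: galvanised pipe elbow, 64x64x40 mm; origin at the centre of its underside.
- tape_measure: Bystander: tape measure, 34x85x66 mm; origin at the centre of its underside.

How it is judged:
At the end, for the whole second after the job is handed in: Both long tubes lie in rack holes with their caps' end faces at most 65 mm in front of the hole mouths (60 mm is fully home); the keeper is shut past its catch (angle below 0.06 rad); the short tube lies flat on the floor of the tray, inside its walls; all are at rest (x of each of long_tube_1_cap, long_tube_2_cap in the frame of rack above -0.065 m and angle between the x axis of each of long_tube_1, long_tube_2 and the x axis of rack, either way round below 0.1 rad and z of long_tube_1_cap in the frame of rack between 0.02 and 0.04 m and y of long_tube_1_cap in the frame of rack between -0.08 and 0.08 m and linear speed of each of long_tube_1, long_tube_2, short_tube below 0.02 m/s and z of long_tube_2_cap in the frame of rack between 0.02 and 0.04 m and y of long_tube_2_cap in the frame of rack between -0.08 and 0.08 m and value of joint keeper below 0.06 rad and x of short_tube in the frame of tray between -0.085 and 0.085 m and y of short_tube in the frame of tray between -0.07 and 0.07 m and x of short_tube_cap in the frame of tray between -0.085 and 0.085 m and y of short_tube_cap in the frame of tray between -0.07 and 0.07 m and z of short_tube in the frame of tray between 0.015 and 0.03 m and angle between short_tube's own x axis and vertical between 1.4 and 1.74 rad); the robot touches nothing.
It fails at once if the short tube was dropped (falls free at over 0.9 m/s) (linear speed of short_tube above 0.9 m/s and contact force between short_tube and the arm below 0.05 N and contact force between short_tube and the fingers below 0.05 N).
It fails at once if a bystander (aerosol can, ball valve, torch, elbow or tape measure) was moved by more than 30 mm (distance of any of aerosol_penetrant, ball_valve, torch, elbow_galv, tape_measure from where it was at the start of the episode above 0.03 m).
It also fails if it takes over 64 s, if anything falls off the work surface, if the arm or the gripper's body presses on something with over 40 N, if the wrist force passes 120 N, or if a joint passes its speed limit or range.

## Working session

There is one attempt and no reset: what is moved stays moved. The work goes in short steps, Python scripts to look and compute and a shell command to move; the robot and the scene stay as the last step left them, time stands still between calls to the robot, and variables do not carry over. Pictures are saved under pics/ and viewed, at most 12 in all, crops included, and the job is handed in when it is done.

```bash
ls; mkdir -p pics
cat > snap.py <<'E'
from station import sense, vision, order
import cv2, numpy as np, pickle,sys
def snap(name,tag):
    s=vision.snapshot(name); pickle.dump(s,open(f'{tag}.pkl','wb')); cv2.imwrite(f'pics/{tag}.png',s['image']); return s
def pts(s):
    K=np.array(s['mtx']);T=np.array(s['pose']);d=s['range_z'];h,w=d.shape
    u,v=np.meshgrid(np.arange(w),np.arange(h))
    P=np.stack([(u-K[0,2])/K[0,0]*d,(v-K[1,2])/K[1,1]*d,d],-1)@T[:3,:3].T+T[:3,3]
    P[d==0]=np.nan
    return P
E
python3 - <<'E'
from snap import *
for n in('top','side'):
    s=snap(n,n+'0'); print(n,np.array(s['mtx']).round(1).tolist(),np.array(s['pose']).round(3).tolist())
print(sense())
E
```

```text
pics
top [[471.2, 0.0, 280.3], [0.0, 471.2, 208.9], [0.0, 0.0, 1.0]] [[0.008, -0.99, 0.143, 0.354], [-1.0, -0.012, -0.027, -0.051], [0.029, -0.143, -0.989, 1.445], [0.0, 0.0, 0.0, 1.0]]
side [[443.3, 0.0, 269.4], [0.0, 443.3, 211.2], [0.0, 0.0, 1.0]] [[0.879, -0.303, 0.369, 0.079], [-0.477, -0.558, 0.679, -0.892], [0.001, -0.772, -0.635, 0.818], [0.0, 0.0, 0.0, 1.0]]
{'t': 0.1, 'q': array([ 1.11652350e+00,  5.28370747e-01,  1.43378939e+00, -7.83119325e-06,
        1.18137343e+00, -1.78500983e-01]), 'qd': array([ 0.00122036, -0.00167416, -0.00430278,  0.00053244, -0.00093281,
       -0.00021059]), 'tau': array([-2.35379857e-04, -4.43306351e+01, -1.78586769e+01, -1.93041260e-04,
        3.97168231e-03,  9.40396689e-06]), 'tcp_pos': array([0.16988289, 0.60083406, 0.24742809]), 'tool_rot': array([ 1.37447870e-01,  9.90508527e-01, -9.23415308e-04, -2.98501580e-04]), 'force': array([ 0.83593147, -0.52276954,  1.08499752]), 'ft_torque': array([-0.06145271,  0.06171836, -0.01607479]), 'gripper_force': 0.0, 'finger_gap': 0.9997382552527617}
```

View pics/top0.png

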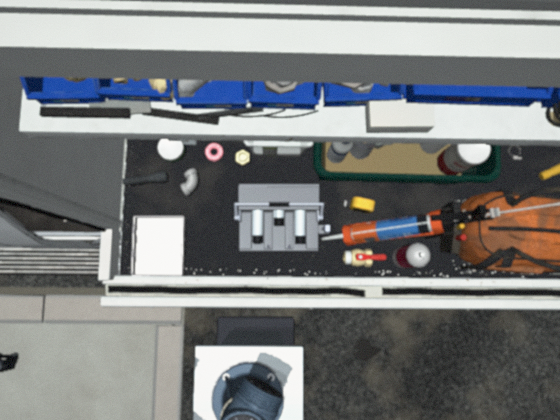

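View pics/side0.png

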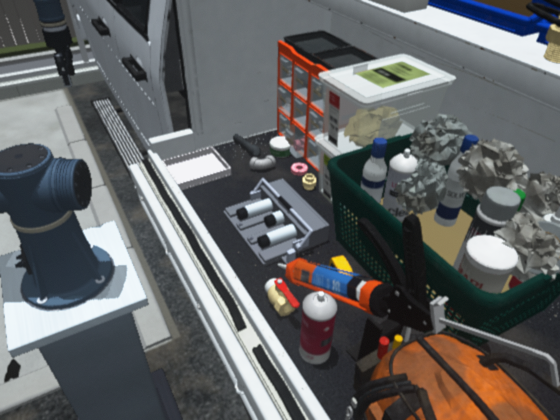

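The top view shows the rack at (235–322, 185–250) with tube caps at about (257,241), (279,222) and (300,240), so the middle tube is the short one. The tray is at (133–185, 215–275) and a long front rail is at row ~290. In the side view the keeper is swung back over the rack.

Run:
```python
from snap import *
s=pickle.load(open('top0.pkl','rb'));P=pts(s);g=s['image'].mean(2)
np.set_printoptions(precision=3,suppress=True,linewidth=150)
def box(r0,r1,c0,c1,zl,zh,n):
    Q=P[r0:r1,c0:c1].reshape(-1,3);Q=Q[(Q[:,2]>zl)&(Q[:,2]<zh)]
    print(n,len(Q),'lo',np.percentile(Q,1,axis=0),'hi',np.percentile(Q,99,axis=0),'rect',[np.round(a,3) for a in cv2.minAreaRect((Q[:,:2]*1000).astype(np.float32))])
box(178,260,228,330,.05,.064,'block top')
box(178,260,228,330,.064,.2,'keeper')
box(205,260,240,318,.003,.016,'base')
box(210,280,128,190,.02,.04,'tray walls')
box(210,280,128,190,.002,.01,'tray floor')
box(278,310,110,500,-.1,.3,'rail')
for n,a in dict(L=(246,268),M=(269,290),R=(291,312)).items():
    sub=P[205:252,a[0]:a[1]];m=(sub[...,2]>.036)&(sub[...,2]<.052)
    Q=sub[m];print(n,len(Q),Q.min(0),Q.max(0),np.median(Q,0))
    gg=g[205:252,a[0]:a[1]]
    c=sub[m&(gg<70)]; print('  cap dark',len(c),c.min(0) if len(c) else 0,c.max(0) if len(c) else 0)
print('table',np.nanmedian(P[200:270,200:225,2]))
cv2.imwrite('pics/c0.png',cv2.resize(np.vstack([s['image'][170:280,120:340]]),None,fx=3.6,fy=3.6,interpolation=cv2.INTER_CUBIC))
```

```text
block top 1816 lo [ 0.548 -0.211  0.05 ] hi [0.631 0.035 0.063] rect [array([560.904, -98.134]), array([156.48 , 287.982]), np.float64(4.911)]
keeper 328 lo [ 0.556 -0.216  0.064] hi [0.647 0.045 0.081] rect [array([601.365, -91.425]), array([ 90.688, 279.775]), np.float64(0.825)]
base 846 lo [ 0.41  -0.199  0.003] hi [0.555 0.028 0.016] rect [array([481.737, -85.953]), array([147.401, 235.388]), np.float64(0.547)]
tray walls 593 lo [0.344 0.182 0.021] hi [0.533 0.355 0.035] rect [array([439.29 , 268.671]), array([188.529, 180.757]), np.float64(0.501)]
tray floor 1945 lo [0.362 0.189 0.002] hi [0.551 0.368 0.01 ] rect [array([455.491, 279.427]), array([200.536, 187.542]), np.float64(1.628)]
rail 11494 lo [ 0.264 -0.752 -0.029] hi [0.354 0.406 0.034] rect [array([ 302.599, -175.227]), array([  98.219, 1196.692]), np.float64(0.469)]
L 335 [ 0.456 -0.041  0.036] [0.567 0.013 0.052] [ 0.508 -0.021  0.043]
  cap dark 55 [ 0.456 -0.036  0.036] [ 0.475 -0.009  0.049]
M 146 [ 0.511 -0.113  0.036] [ 0.556 -0.059  0.051] [ 0.535 -0.086  0.042]
  cap dark 51 [ 0.511 -0.098  0.036] [ 0.527 -0.071  0.05 ]
R 317 [ 0.458 -0.175  0.036] [ 0.565 -0.122  0.052] [ 0.509 -0.149  0.043]
  cap dark 51 [ 0.458 -0.162  0.036] [ 0.473 -0.137  0.048]
table -0.0004485140902290574
```

View pics/c0.png

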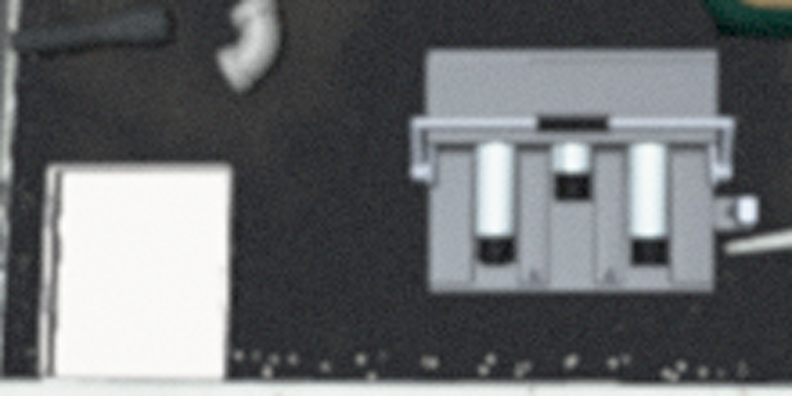

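The crop shows the base's front edge at crop row 290, the block's front edge at 143, the short cap's end at 200 and the long caps' ends at 264. I'll cast those onto their planes.

Run:
```python
from snap import *
s=pickle.load(open('top0.pkl','rb'));K=np.array(s['mtx']);T=np.array(s['pose'])
def ray(u,v,z):
    d=T[:3,:3]@np.linalg.solve(K,[u,v,1]);return (T[:3,3]+d*(z-T[2,3])/d[2]).round(4)[:2]
def c(n,x,y,z): print(n,ray((x+.5)/3.6-.5+120,(y+.5)/3.6-.5+170,z))
c('base front L',432,291,.006);c('base front R',713,291,.006)
c('blk front L',430,143,.058);c('blk front R',716,143,.058);c('blk back L',427,50,.058);c('blk back R',718,50,.058)
c('cap L',496,265,.029);c('cap M',573,200,.03);c('cap R',650,265,.029)
c('tubeL top',496,215,.046);c('tubeR top',650,215,.046)
c('sleeve',573,123,.073)
c('tray bl',48,165,.028);c('tray br',230,165,.028);c('tray r front',227,378,.028);c('catch',747,210,.048)
```

```text
base front L [0.4327 0.0319]
base front R [ 0.4351 -0.2061]
blk front L [0.5516 0.0331]
blk front R [ 0.5545 -0.2033]
blk back L [0.6296 0.0372]
blk back R [ 0.633  -0.2053]
cap L [ 0.4536 -0.0222]
cap M [ 0.5087 -0.086 ]
cap R [ 0.455  -0.1509]
tubeL top [ 0.4938 -0.0219]
tubeR top [ 0.4952 -0.1496]
sleeve [ 0.5674 -0.0843]
tray bl [0.5333 0.3529]
tray br [0.5351 0.2017]
tray r front [0.3584 0.1975]
catch [ 0.5001 -0.2301]
```

```bash
python3 -m crank '[{"dp":[0.5,-0.95,-0.05],"angular":[0,0,0.8]},{"dp":[0.5,-0.95,-0.05],"angular":[0,0,0.8]},{"dp":[0.5,-0.95,-0.05],"angular":[0,0,0.8]},{"dp":[0.5,-0.95,-0.05],"angular":[0,0,0.8]},{"dp":[0.5,-0.95,-0.05],"angular":[0,0,0.8]},{"dp":[0.5,-0.95,-0.05],"angular":[0,0,0.8]},{"dp":[0.5,-0.95,-0.05],"angular":[0,0,0.8]},{"dp":[0.5,-0.95,-0.05],"angular":[0,0,0.8]},{"dp":[0.5,-0.95,-0.05],"angular":[0,0,0.8]},{"dp":[0.5,-0.95,-0.05],"angular":[0,0,0.8]},{"dp":[0.5,-0.95,-0.05],"angular":[0,0,0.8]},{"dp":[0.5,-0.95,-0.05],"angular":[0,0,0.8]},{"dp":[0.5,-0.95,-0.05],"angular":[0,0,0.8]},{"dp":[0.5,-0.95,-0.05],"angular":[0,0,0.8]},{"dp":[0.5,-0.95,-0.05],"angular":[0,0,0.8]},{"dp":[0.5,-0.95,-0.05],"angular":[0,0,0.8]},{"dp":[0.5,-0.95,-0.05],"angular":[0,0,0.8]},{"dp":[0.5,-0.95,-0.05],"angular":[0,0,0.8]},{"dp":[0.5,-0.95,-0.05],"angular":[0,0,0.8]},{"dp":[0.5,-0.95,-0.05],"angular":[0,0,0.6]}]' 0.45 60
```

```text
t: 2.1
tcp_pos: [0.4704, 0.0301, 0.218]
tool_rot: [-0.0, 1.0, 0.0, -0.0]
force: [-0.3, -0.1, -0.5]
finger_gap: 0.549
gripper_force: 0.0
```

```bash
python3 -m crank '[{"dp":[0.42,-0.97,-0.8],"angular":[0,0,0.6]},{"dp":[0.42,-0.97,-0.8],"angular":[0,0,0]},{"dp":[0.42,-0.97,-0.8],"angular":[0,0,0]},{"dp":[0.42,-0.96,-0.8],"angular":[0,0,0]},{"dp":[0,0,0],"angular":[0,0,0]}]'
python3 - <<'E'
from snap import *
s=snap('side','side1');cv2.imwrite('pics/c1.png',cv2.resize(s['image'][150:280,200:350],None,fx=4.5,fy=4.5,interpolation=cv2.INTER_CUBIC)[:590])
print(sense()['tcp_pos'])
E
```

```text
t: 2.6
tcp_pos: [0.5213, -0.0879, 0.1193]
tool_rot: [-0.003, 1.0, 0.0, -0.001]
force: [-0.2, 0.6, -0.1]
finger_gap: 0.552
gripper_force: 0.0
[ 0.52026771 -0.0860804   0.12047922]
```

View pics/c1.png

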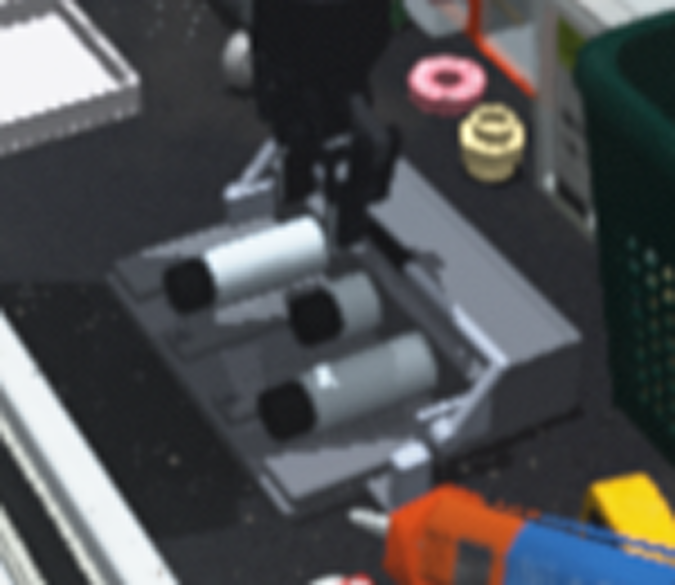

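The close-up shows the gripper open above the middle short tube, between the two long tubes. I'll descend and grip.

```bash
python3 -m crank '[{"dp":[0,0,-0.7],"angular":[0,0,0]},{"dp":[0,0,-0.7],"angular":[0,0,0]},{"dp":[0,0,-0.6],"angular":[0,0,0]},{"dp":[0,0,-0.4],"angular":[0,0,0]},{"dp":[0,0,-0.35],"angular":[0,0,0]},{"dp":[0,0,0],"angular":[0,0,0]}]' && python3 -m crank '[{"dp":[0,0,0],"angular":[0,0,0]},{"dp":[0,0,0],"angular":[0,0,0]},{"dp":[0,0,0],"angular":[0,0,0]},{"dp":[0,0,0],"angular":[0,0,0]},{"dp":[0,0,0],"angular":[0,0,0]}]' 1 60
```

```text
t: 3.25
tcp_pos: [0.5199, -0.084, 0.0392]
tool_rot: [-0.006, 1.0, 0.0, -0.001]
force: [0.7, -0.4, 0.2]
finger_gap: 0.553
gripper_force: 0.0
t: 3.75
tcp_pos: [0.5207, -0.0847, 0.0404]
tool_rot: [-0.005, 1.0, -0.0, 0.0]
force: [-0.4, 1.9, 5.9]
finger_gap: 0.343
gripper_force: 59.4
```

```bash
python3 -m crank '[{"dp":[0,0,0],"angular":[0,0,0]},{"dp":[0,0,0],"angular":[0,0,0]},{"dp":[0,0,-0.1],"angular":[0,0,0]},{"dp":[0,0,-0.1],"angular":[0,0,0]},{"dp":[0,0,0],"angular":[0,0,0]}]' 0.45 60 && python3 -m crank '[{"dp":[0,0,0],"angular":[0,0,0]},{"dp":[0,0,0],"angular":[0,0,0]},{"dp":[0,0,0],"angular":[0,0,0]},{"dp":[0,0,0],"angular":[0,0,0]}]' 1 60
```

```text
t: 4.25
tcp_pos: [0.5208, -0.085, 0.0355]
tool_rot: [-0.005, 1.0, -0.0, 0.0]
force: [-2.5, 0.1, 17.6]
finger_gap: 0.553
gripper_force: 8.4
t: 4.65
tcp_pos: [0.5228, -0.0854, 0.0376]
tool_rot: [-0.005, 1.0, -0.001, 0.003]
force: [-1.3, 1.6, 29.4]
finger_gap: 0.339
gripper_force: 97.0
```

```bash
python3 -m crank '[{"dp":[0,0,0.1],"angular":[0,0,0]},{"dp":[0,0,0.1],"angular":[0,0,0]},{"dp":[0,0,0],"angular":[0,0,0]},{"dp":[-0.2,0,0],"angular":[0,0,0]},{"dp":[-0.4,0,0],"angular":[0,0,0]},{"dp":[-0.4,0,0],"angular":[0,0,0]},{"dp":[0,0,0],"angular":[0,0,0]}]' 1 60
python3 - <<'E'
from snap import *
s=snap('side','side2');cv2.imwrite('pics/c2.png',cv2.resize(s['image'][150:280,200:350],None,fx=4.5,fy=4.5,interpolation=cv2.INTER_CUBIC)[:590])
E
```

```text
t: 5.35
tcp_pos: [0.4873, -0.0839, 0.0391]
tool_rot: [-0.005, 1.0, 0.001, -0.003]
force: [-0.0, -0.1, -0.4]
finger_gap: 0.34
gripper_force: 83.7
```

View pics/c2.png

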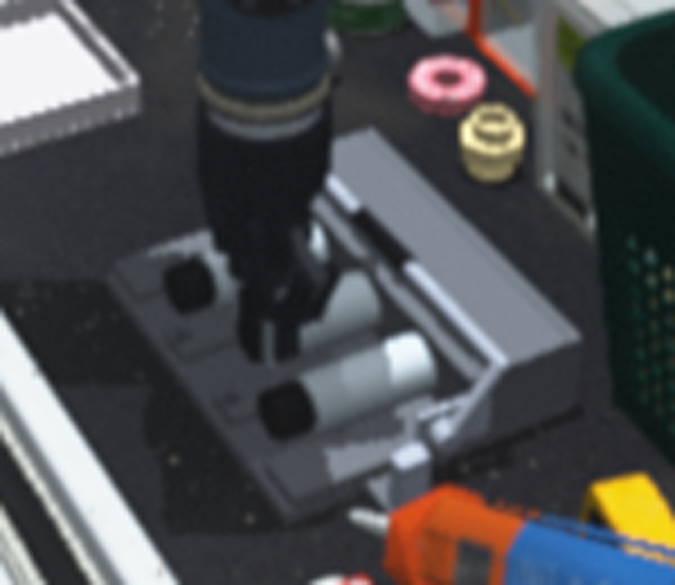

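The tube follows the grip, with the pads on its cap. I'll pull it clear of the hole, then regrip at its middle.

```bash
python3 -m crank '[{"dp":[-0.4,0,0],"angular":[0,0,0]},{"dp":[-0.4,0,0],"angular":[0,0,0]},{"dp":[-0.4,0,0],"angular":[0,0,0]},{"dp":[0,0,0],"angular":[0,0,0]}]' && python3 -m crank '[{"dp":[0,0,0.05],"angular":[0,0,0]},{"dp":[0,0,0],"angular":[0,0,0]},{"dp":[0,0,0],"angular":[0,0,0]},{"dp":[0.5,0,0],"angular":[0,0,0]},{"dp":[0.5,0,0],"angular":[0,0,0]},{"dp":[0.4,0,0],"angular":[0,0,0]},{"dp":[0,0,-0.05],"angular":[0,0,0]},{"dp":[0,0,0],"angular":[0,0,0]}]' 0.45 && python3 -m crank '[{"dp":[0,0,0],"angular":[0,0,0]},{"dp":[0,0,0],"angular":[0,0,0]},{"dp":[0,0,0],"angular":[0,0,0]},{"dp":[0,0,0],"angular":[0,0,0]},{"dp":[0,0,0.2],"angular":[0,0,0]},{"dp":[0,0,0.2],"angular":[0,0,0]},{"dp":[0,0,0],"angular":[0,0,0]}]' 1 80;  python3 - <<'E'
from snap import *
s=snap('side','side3');t=snap('top','top3');cv2.imwrite('pics/c3.png',np.vstack([cv2.resize(s['image'][150:280,200:350],None,fx=2.25,fy=2.25,interpolation=cv2.INTER_CUBIC),cv2.resize(t['image'][170:280,220:340],None,fx=2.7,fy=2.7,interpolation=cv2.INTER_CUBIC)[:, :1][:0].reshape(0,338,3)]))
E
```

```text
t: 5.8
tcp_pos: [0.4514, -0.0839, 0.0397]
tool_rot: [-0.005, 1.0, 0.001, -0.002]
force: [-0.4, 0.3, -1.1]
finger_gap: 0.334
gripper_force: 83.7
t: 6.6
tcp_pos: [0.4961, -0.0845, 0.0396]
tool_rot: [-0.005, 1.0, 0.0, -0.001]
force: [0.0, 0.6, -0.6]
finger_gap: 0.552
gripper_force: 0.0
t: 7.3
tcp_pos: [0.4972, -0.085, 0.0525]
tool_rot: [-0.005, 1.0, -0.0, 0.001]
force: [-0.3, -1.1, -1.0]
finger_gap: 0.366
gripper_force: 79.4
```

View pics/c3.png

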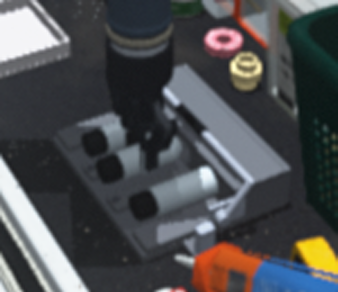

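The short tube is lifted and gripped at its body between the long tubes. I'll carry it to the tray.

```bash
python3 -m crank '[{"dp":[0,0,0.5],"angular":[0,0,0]},{"dp":[0,0,0.7],"angular":[0,0,0]},{"dp":[0,0.2,0.7],"angular":[0,0,0]},{"dp":[-0.1,0.5,0.5],"angular":[0,0,0]},{"dp":[-0.15,0.9,0],"angular":[0,0,0]},{"dp":[-0.15,1,0],"angular":[0,0,0]},{"dp":[-0.15,1,0],"angular":[0,0,0]},{"dp":[-0.15,1,0],"angular":[0,0,0]},{"dp":[-0.15,1,0],"angular":[0,0,0]},{"dp":[-0.15,1,0],"angular":[0,0,0]},{"dp":[-0.15,1,0],"angular":[0,0,0]},{"dp":[-0.15,1,0],"angular":[0,0,0]},{"dp":[-0.15,1,0],"angular":[0,0,0]},{"dp":[-0.15,1,0],"angular":[0,0,0]},{"dp":[0,0.9,0],"angular":[0,0,0]},{"dp":[0,0.6,0],"angular":[0,0,0]},{"dp":[0,0,0],"angular":[0,0,0]},{"dp":[0,0,0],"angular":[0,0,0]}]'
python3 - <<'E'
from snap import *
t=snap('top','top4');print(sense()['tcp_pos']);cv2.imwrite('pics/c4.png',cv2.resize(t['image'][170:300,110:240],None,fx=3.5,fy=3.5,interpolation=cv2.INTER_CUBIC))
E
```

```text
t: 9.2
tcp_pos: [0.4481, 0.2782, 0.1235]
tool_rot: [-0.006, 1.0, -0.0, -0.0]
force: [-0.0, -1.7, -2.3]
finger_gap: 0.366
gripper_force: 79.5
[0.44808689 0.27765553 0.12350092]
```

View pics/c4.png

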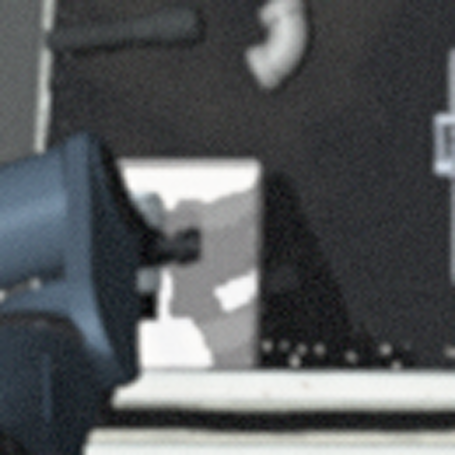

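The tube lies along x over the tray, nose at crop (150,205) and cap at (148,303), inside the walls. I'll lower it.

```bash
python3 -m crank '[{"dp":[0,0,-0.7],"angular":[0,0,0]},{"dp":[0,0,-0.7],"angular":[0,0,0]},{"dp":[0,0,-0.7],"angular":[0,0,0]},{"dp":[0,0,-0.4],"angular":[0,0,0]},{"dp":[0,0,-0.25],"angular":[0,0,0]},{"dp":[0,0,-0.15],"angular":[0,0,0]},{"dp":[0,0,-0.1],"angular":[0,0,0]},{"dp":[0,0,0],"angular":[0,0,0]},{"dp":[0,0,0],"angular":[0,0,0]}]'
```

```text
t: 10.15
tcp_pos: [0.4489, 0.2784, 0.0343]
tool_rot: [-0.005, 1.0, 0.0, 0.001]
force: [0.1, 0.7, -0.8]
finger_gap: 0.368
gripper_force: 79.5
```

```bash
python3 -m crank '[{"dp":[0,0,-0.06],"angular":[0,0,0]},{"dp":[0,0,-0.06],"angular":[0,0,0]},{"dp":[0,0,0],"angular":[0,0,0]}]'; python3 -m crank '[{"dp":[0,0,0],"angular":[0,0,0]},{"dp":[0,0,0],"angular":[0,0,0]},{"dp":[0,0,0],"angular":[0,0,0]},{"dp":[0,0,0.4],"angular":[0,0,0]},{"dp":[0,0,0.9],"angular":[0,0,0]},{"dp":[0,-0.4,0.9],"angular":[0,0,0]},{"dp":[0,-1,0.9],"angular":[0,0,0]},{"dp":[0,-1,0],"angular":[0,0,0]},{"dp":[0,-1,0],"angular":[0,0,0]},{"dp":[0,-1,0],"angular":[0,0,0]}]' 0.4;python3 - <<'E'
from snap import *
t=snap('top','top5');P=pts(t)[210:280,128:190];im=t['image'][210:280,128:190].mean(2)
m=(P[...,2]>.03)&(P[...,2]<.05)&(P[...,1]>.22)&(P[...,1]<.34)&(P[...,0]>.37)&(P[...,0]<.52);Q=P[m];print(len(Q),Q.min(0),Q.max(0),np.median(Q,0))
D=P[(im<70)&(P[...,0]>.36)&(P[...,1]>.22)&(P[...,1]<.34)];print('cap',len(D),D.min(0),D.max(0),np.median(D,0))
E
```

```text
t: 10.45
tcp_pos: [0.449, 0.2785, 0.032]
tool_rot: [-0.005, 1.0, 0.0, 0.001]
force: [-1.4, -1.2, 12.1]
finger_gap: 0.368
gripper_force: 81.0
t: 11.45
tcp_pos: [0.4487, 0.1453, 0.1243]
tool_rot: [-0.006, 1.0, 0.0, 0.001]
force: [0.4, -0.0, 0.4]
finger_gap: 0.604
gripper_force: 0.0Traceback (most recent call last):
  File "<stdin>", line 3, in <module>
    return umr_minimum(a, axis, None, out, keepdims, initial, where)
ValueError: zero-size array to reduction operation minimum which has no identity
```

```bash
python3 -m crank '[{"dp":[-0.17,-0.93,0],"angular":[0,0,0]},{"dp":[-0.17,-0.93,0],"angular":[0,0,0]},{"dp":[-0.17,-0.93,0],"angular":[0,0,0]},{"dp":[-0.17,-0.93,0],"angular":[0,0,0]},{"dp":[-0.17,-0.93,0],"angular":[0,0,0]},{"dp":[-0.17,-0.93,0],"angular":[0,0,0]},{"dp":[0,0,-0.6],"angular":[0,0,0]},{"dp":[0,0,-0.8],"angular":[0,0,0]},{"dp":[0,0,-0.7],"angular":[0,0,0]},{"dp":[0,0,-0.4],"angular":[0,0,0]},{"dp":[0,0,-0.2],"angular":[0,0,0]},{"dp":[0,0,0],"angular":[0,0,0]}]' 1;python3 - <<'E'
from snap import *
t=snap('top','top6');s=snap('side','side6')
P=pts(t)[210:280,128:190];im=t['image'][210:280,128:190].mean(2)
D=P[(im<70)&(P[...,0]>.36)&(P[...,1]>.22)&(P[...,1]<.34)];print('cap',len(D),D.min(0),D.max(0),np.median(D,0))
cv2.imwrite('pics/c6.png',np.hstack([cv2.resize(t['image'][170:280,120:340],(640,320),interpolation=cv2.INTER_CUBIC)[:,:440],cv2.resize(s['image'][150:280,200:350],(360,320),interpolation=cv2.INTER_CUBIC)]))
E
```

```text
t: 12.7
tcp_pos: [0.4179, -0.021, 0.0419]
tool_rot: [-0.005, 1.0, 0.0, -0.0]
force: [-0.4, -0.1, 0.0]
finger_gap: 0.007
gripper_force: 0.0Traceback (most recent call last):
  File "<stdin>", line 4, in <module>
    return umr_minimum(a, axis, None, out, keepdims, initial, where)
ValueError: zero-size array to reduction operation minimum which has no identity
```

Run:
```python
from snap import *
t=pickle.load(open('top6.pkl','rb'));s=pickle.load(open('side6.pkl','rb'))
cv2.imwrite('pics/c6.png',np.hstack([cv2.resize(t['image'][170:280,120:340],(640,320),interpolation=cv2.INTER_CUBIC)[:,:440],cv2.resize(s['image'][150:280,200:350],(360,320),interpolation=cv2.INTER_CUBIC)]))
```

```text
(no output)
```

View pics/c6.png

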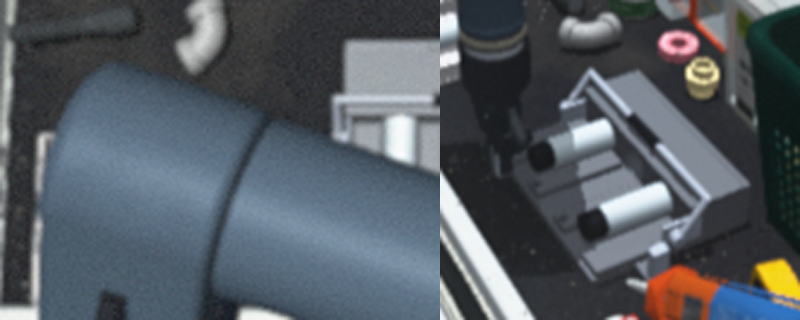

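In the top view the elbow hides the tray. In the side view the closed fingers stand just in front of the left long tube's cap, so I'll push.

```bash
python3 -m crank '[{"dp":[0.4,0,0],"angular":[0,0,0]},{"dp":[0.4,0,0],"angular":[0,0,0]},{"dp":[0.4,0,0],"angular":[0,0,0]},{"dp":[0.3,0,0],"angular":[0,0,0]},{"dp":[0.3,0,0],"angular":[0,0,0]},{"dp":[0,0,0],"angular":[0,0,0]}]'; python3 -m crank '[{"dp":[0.2,0,0],"angular":[0,0,0]},{"dp":[0.1,0,0],"angular":[0,0,0]},{"dp":[0,0,0],"angular":[0,0,0]}]'
```

```text
t: 13.4
tcp_pos: [0.4738, -0.0214, 0.0427]
tool_rot: [-0.005, 1.0, -0.0, 0.002]
force: [-0.2, -0.0, 0.7]
finger_gap: -0.004
gripper_force: 0.0
t: 13.7
tcp_pos: [0.4814, -0.0212, 0.0422]
tool_rot: [-0.005, 1.0, -0.0, 0.0]
force: [0.6, 0.2, 0.6]
finger_gap: 0.006
gripper_force: 0.0
```

```bash
for i in 1 2; do :; done; python3 -m crank '[{"dp":[0.07,0,0],"angular":[0,0,0]},{"dp":[0.07,0,0],"angular":[0,0,0]},{"dp":[0,0,0],"angular":[0,0,0]}]'; python3 -m crank '[{"dp":[0.07,0,0],"angular":[0,0,0]},{"dp":[0.07,0,0],"angular":[0,0,0]},{"dp":[0,0,0],"angular":[0,0,0]}]'
```

```text
t: 14.0
tcp_pos: [0.4821, -0.0205, 0.042]
tool_rot: [-0.005, 1.0, 0.001, -0.003]
force: [-6.0, 0.7, 4.1]
finger_gap: 0.0
gripper_force: 2.7
t: 14.3
tcp_pos: [0.4821, -0.0197, 0.0417]
tool_rot: [-0.006, 1.0, 0.002, -0.008]
force: [-11.6, -2.4, 6.9]
finger_gap: -0.002
gripper_force: 5.7
```

The stop at TCP x 0.482 matches the cap being home. Next is the right tube.

```bash
python3 -m crank '[{"dp":[-0.6,0,0],"angular":[0,0,0]},{"dp":[-1,0,0.2],"angular":[0,0,0]},{"dp":[-0.8,-0.5,0.3],"angular":[0,0,0]},{"dp":[0,-0.9,0],"angular":[0,0,0]},{"dp":[0,-0.9,0],"angular":[0,0,0]},{"dp":[0,-0.9,0],"angular":[0,0,0]},{"dp":[0,-0.9,0],"angular":[0,0,0]},{"dp":[0,-0.2,-0.4],"angular":[0,0,0]},{"dp":[0,0,-0.1],"angular":[0,0,0]},{"dp":[0,0,0],"angular":[0,0,0]}]'; python3 -m crank '[{"dp":[0.4,0,0],"angular":[0,0,0]},{"dp":[0.4,0,0],"angular":[0,0,0]},{"dp":[0.4,0,0],"angular":[0,0,0]},{"dp":[0.3,0,0],"angular":[0,0,0]},{"dp":[0.3,0,0],"angular":[0,0,0]},{"dp":[0.1,0,0],"angular":[0,0,0]},{"dp":[0,0,0],"angular":[0,0,0]}]'
```

```text
t: 15.3
tcp_pos: [0.4164, -0.1489, 0.0414]
tool_rot: [-0.005, 1.0, 0.001, -0.001]
force: [-0.8, 0.2, -0.3]
finger_gap: 0.002
gripper_force: 0.0
t: 16.0
tcp_pos: [0.4753, -0.1503, 0.0423]
tool_rot: [-0.005, 1.0, -0.0, 0.001]
force: [-0.8, -0.6, 0.5]
finger_gap: 0.001
gripper_force: 0.0
```

```bash
python3 -m crank '[{"dp":[0.1,0,0],"angular":[0,0,0]},{"dp":[0.1,0,0],"angular":[0,0,0]},{"dp":[0.05,0,0],"angular":[0,0,0]},{"dp":[0,0,0],"angular":[0,0,0]}]'; python3 -m crank '[{"dp":[0.07,0,0],"angular":[0,0,0]},{"dp":[0.07,0,0],"angular":[0,0,0]},{"dp":[0.05,0,0],"angular":[0,0,0]},{"dp":[0,0,0],"angular":[0,0,0]}]'
```

```text
t: 16.4
tcp_pos: [0.482, -0.1502, 0.0422]
tool_rot: [-0.005, 1.0, -0.0, 0.0]
force: [-1.0, 0.3, -0.5]
finger_gap: -0.0
gripper_force: 0.5
t: 16.8
tcp_pos: [0.4838, -0.1489, 0.0419]
tool_rot: [-0.006, 1.0, 0.002, -0.004]
force: [-10.3, -1.9, 5.5]
finger_gap: 0.004
gripper_force: 4.6
```

```bash
python3 -m crank '[{"dp":[-0.6,0,0],"angular":[0,0,0]},{"dp":[0,0,0.9],"angular":[0,0,0]},{"dp":[0,0,0.9],"angular":[0,0,0]},{"dp":[0,0.3,0.9],"angular":[0,0,0]},{"dp":[0.8,0.4,0.9],"angular":[0,0,0]},{"dp":[0.9,0.5,0],"angular":[0,0,0]},{"dp":[0.9,0.5,0],"angular":[0,0,0]},{"dp":[0.9,0.4,0],"angular":[0,0,0]},{"dp":[0.9,0,0],"angular":[0,0,0]},{"dp":[0,0,0],"angular":[0,0,0]},{"dp":[0,0,-0.8],"angular":[0,0,0]},{"dp":[0,0,-0.8],"angular":[0,0,0]},{"dp":[0,0,-0.5],"angular":[0,0,0]},{"dp":[0,0,-0.15],"angular":[0,0,0]},{"dp":[0,0,0],"angular":[0,0,0]}]'
python3 - <<'E'
from snap import *
s=snap('side','side7');print(sense()['tcp_pos'],sense()['force']);cv2.imwrite('pics/c7.png',cv2.resize(s['image'][120:280,160:350],None,fx=3.6,fy=3.6,interpolation=cv2.INTER_CUBIC))
E
```

```text
t: 18.3
tcp_pos: [0.6012, -0.0872, 0.0822]
tool_rot: [-0.005, 1.0, 0.0, -0.001]
force: [0.3, 0.6, 0.5]
finger_gap: 0.001
gripper_force: 0.0
[ 0.60178796 -0.08735756  0.08297905] [-0.06299338  0.13811634  0.42248523]
```

View pics/c7.png

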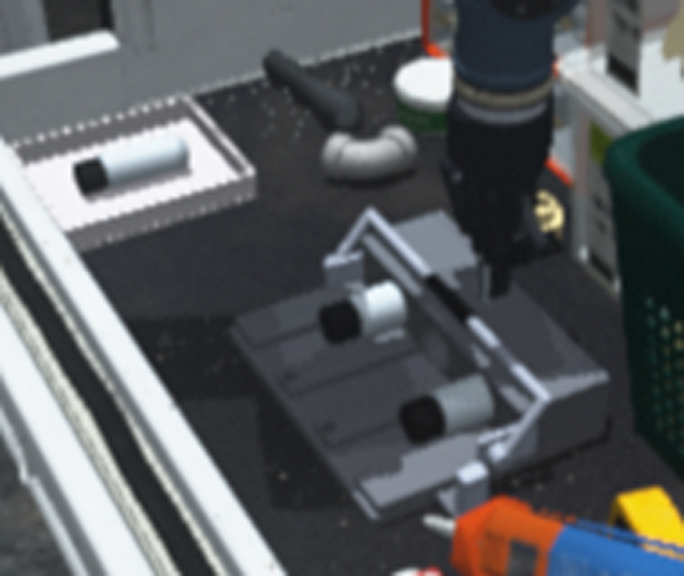

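The short tube lies flat in the tray (cap at crop (90,175)), both long tubes are deep in their holes, and the fingers stand behind the sleeve. I'll push the bar forward past upright.

```bash
python3 -m crank '[{"dp":[0,0,-0.13],"angular":[0,0,0]},{"dp":[-0.3,0,0],"angular":[0,0,0]},{"dp":[-0.3,0,0],"angular":[0,0,0]},{"dp":[-0.3,0,0],"angular":[0,0,0]},{"dp":[-0.3,0,0],"angular":[0,0,0]},{"dp":[-0.3,0,0],"angular":[0,0,0]},{"dp":[-0.3,0,0],"angular":[0,0,0]},{"dp":[-0.3,0,0],"angular":[0,0,0]},{"dp":[-0.3,0,0],"angular":[0,0,0]},{"dp":[-0.3,0,0],"angular":[0,0,0]},{"dp":[-0.15,0,0],"angular":[0,0,0]},{"dp":[0,0,0],"angular":[0,0,0]}]'
python3 - <<'E'
from snap import *
s=snap('side','side8');print(sense()['tcp_pos'],sense()['force']);cv2.imwrite('pics/c8.png',cv2.resize(s['image'][160:280,200:350],None,fx=4.5,fy=4.5,interpolation=cv2.INTER_CUBIC))
E
```

```text
t: 19.55
tcp_pos: [0.5145, -0.0868, 0.0785]
tool_rot: [-0.005, 1.0, 0.0, -0.001]
force: [-0.3, -1.1, -0.6]
finger_gap: 0.003
gripper_force: 0.0
[ 0.51485547 -0.08685053  0.0785994 ] [ 0.49388162 -0.30837866  0.37479412]
```

View pics/c8.png

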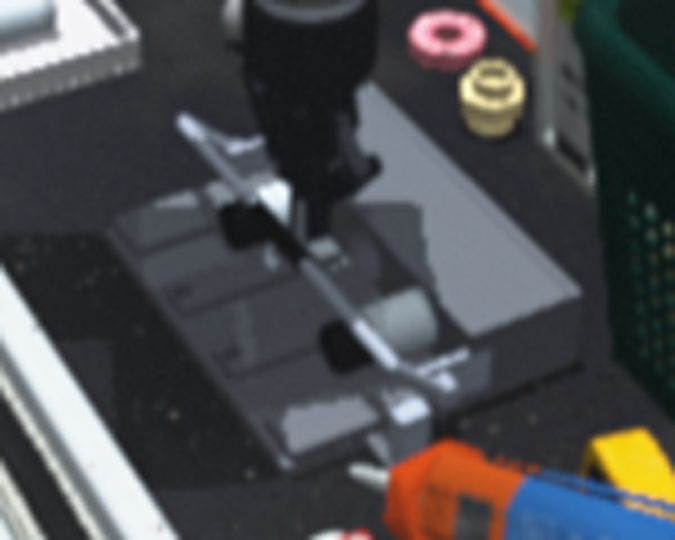

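The bar is past upright, tilted forward with its sleeve at crop (290,240). I'll go above it and press down.

```bash
python3 -m crank '[{"dp":[0.15,0,0.6],"angular":[0,0,0]},{"dp":[0,0,0.7],"angular":[0,0,0]},{"dp":[-0.5,0,0],"angular":[0,0,0]},{"dp":[-0.4,0,0],"angular":[0,0,0]},{"dp":[0,0,0],"angular":[0,0,0]},{"dp":[0,0,-0.5],"angular":[0,0,0]},{"dp":[0,0,-0.4],"angular":[0,0,0]},{"dp":[-0.05,0,-0.25],"angular":[0,0,0]},{"dp":[-0.05,0,-0.25],"angular":[0,0,0]},{"dp":[-0.05,0,-0.25],"angular":[0,0,0]},{"dp":[-0.05,0,-0.25],"angular":[0,0,0]},{"dp":[-0.05,0,-0.15],"angular":[0,0,0]},{"dp":[0,0,0],"angular":[0,0,0]}]'; python3 -m crank '[{"dp":[0,0,-0.1],"angular":[0,0,0]},{"dp":[0,0,-0.1],"angular":[0,0,0]},{"dp":[0,0,0],"angular":[0,0,0]}]'
```

```text
t: 20.9
tcp_pos: [0.4863, -0.0872, 0.0555]
tool_rot: [-0.005, 1.0, 0.0, 0.0]
force: [-0.4, 0.0, -0.2]
finger_gap: 0.0
gripper_force: 0.0
t: 21.2
tcp_pos: [0.4871, -0.0875, 0.0529]
tool_rot: [-0.005, 1.0, -0.001, 0.001]
force: [-2.9, 1.3, 22.3]
finger_gap: 0.004
gripper_force: 11.2
```

```bash
python3 -m crank '[{"dp":[0,0,-0.08],"angular":[0,0,0]},{"dp":[0,0,0],"angular":[0,0,0]}]'; python3 -m crank '[{"dp":[0,0,0.6],"angular":[0,0,0]},{"dp":[0,0,1],"angular":[0,0,0]},{"dp":[0,0,1],"angular":[0,0,0]},{"dp":[0,0,1],"angular":[0,0,0]},{"dp":[0,1,1],"angular":[0,0,0]},{"dp":[0,1,0],"angular":[0,0,0]},{"dp":[0,1,0],"angular":[0,0,0]},{"dp":[0,1,0],"angular":[0,0,0]},{"dp":[0,1,0],"angular":[0,0,0]},{"dp":[0,1,0],"angular":[0,0,0]},{"dp":[0,0,0],"angular":[0,0,0]}]'
python3 - <<'E'
from snap import *
s=snap('side','side9');t=snap('top','top9')
np.set_printoptions(precision=4,suppress=True)
P=pts(t);m=(P[...,0]>.46)&(P[...,0]<.50)&(abs(P[...,1]+.086)<.027)
g=t['image'].mean(2)
Q=P[m&(P[...,2]>.02)];print('sleeve',len(Q),np.median(Q,0),np.percentile(Q[:,2],95))
a=P[(P[...,0]>.46)&(P[...,0]<.50)&(P[...,2]>.022)&(P[...,1]<-.185)&(P[...,1]>-.21)];print('bar R',len(a),np.median(a,0))
cv2.imwrite('pics/c9.png',np.hstack([cv2.resize(t['image'][170:260,220:340],(440,330),interpolation=cv2.INTER_CUBIC),cv2.resize(s['image'][150:280,200:350],(360,330),interpolation=cv2.INTER_CUBIC)]))
E
```

```text
t: 21.4
tcp_pos: [0.4871, -0.0875, 0.0525]
tool_rot: [-0.006, 1.0, -0.001, 0.002]
force: [-6.0, 1.9, 40.0]
finger_gap: -0.0
gripper_force: 20.2
t: 22.5
tcp_pos: [0.486, 0.0958, 0.1861]
tool_rot: [-0.007, 1.0, 0.0, 0.001]
force: [0.2, -0.8, 0.2]
finger_gap: -0.003
gripper_force: 0.0
sleeve 8466 [ 0.4824 -0.0861  1.2138] 1.2307276188734009
bar R 2857 [ 0.4851 -0.1938  1.2131]
```

View pics/c9.png

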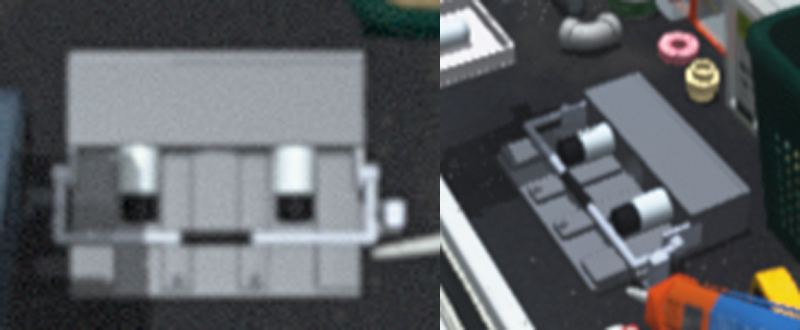

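The bar lies flat across the trough just behind both caps (sleeve at (215,237), caps at ~(140,207) and (295,207)). A numeric check of its height will confirm it.

Run:
```python
from snap import *
t=pickle.load(open('top9.pkl','rb'));P=pts(t);g=t['image'].mean(2);z=P[...,2]
np.set_printoptions(precision=4,suppress=True)
for n,y0,y1 in(('sleeve',-.112,-.06),('barR',-.205,-.175),('barL',.0,.03)):
    Q=P[(z>.026)&(z<.09)&(P[...,0]>.465)&(P[...,0]<.492)&(P[...,1]>y0)&(P[...,1]<y1)];print(n,len(Q),np.median(Q,0),np.percentile(Q[:,2],90))
for n,y in(('L',-.022),('R',-.15)):
    Q=P[(z>.034)&(z<.06)&(abs(P[...,1]-y)<.012)&(g<70)&(P[...,0]>.485)&(P[...,0]<.545)];print('cap',n,len(Q),Q.min(0),Q.max(0))
```

```text
sleeve 83 [ 0.4816 -0.0867  0.0334] 0.03767178109154483
barR 32 [ 0.4829 -0.1907  0.0333] 0.03615863964767778
barL 32 [0.4804 0.0139 0.0337] 0.037508224816778825
cap L 51 [ 0.4945 -0.0325  0.0342] [ 0.5134 -0.0113  0.0494]
cap R 48 [ 0.4964 -0.1618  0.0353] [ 0.512  -0.1401  0.0477]
```

```bash
python3 -c "
from station import order
print(order.sign_off())"
```

```text
the job is handed in; nothing more can be done
None
```

Handed in at about 22.5 s of the 64 s allowed: camera checks show the short tube flat in the tray, both long tubes home and the keeper bar at its shut height; I touched no bystander, and the sign-off returned no verdict.

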